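Load the bottle caddy and park it on its slide

ROBOT

A 6-joint arm with a two-finger parallel gripper is mounted at the origin on a cart in front of the work surface, level with it; the furniture and walls round the work are solid. World frame = base frame: x ahead of the robot, y to its left, z up, the work surface at z = 0. Lengths are in m, angles in rad, forces in N, time in s.
With the tool pointing down it reaches from about 0.3 to 0.875 m from the base axis. Payload 6.4 kg.
Tool frame: the origin (TCP) lies between the finger pads; the fingertips stand 8 mm ahead of it and the grasp point (between the pads) lies 11 mm behind it (ctrl.finger_overhang is the distance from the TCP to the fingertips, in m); z points along the fingers, y is the line along which they close (so a half turn about z gives the same grasp; the last joint's range is limited). The gripper opens to 85 mm and grips with 20 to 120 N. Pads are 22 mm wide; open, the fingers measure 114 mm over their backs; the gripper's body (76 mm by 85 mm) begins 54 mm behind the grasp point. The pads swing forward as they close: fully open they stand 13 mm farther back than shut.
Start: joints at [1.029, 0.181, 1.607, -0, 1.354, -0.206], TCP at [0.189, 0.543, 0.239] pointing down, gripper open.
Joint ranges: [-2.99, 2.99], [-0.89, 2.07], [0.3, 2.58], [-1.14, 4.28], [0, 2.63], [-3.12, 3.12]. Speed limits (rad/s): [2.57, 2.57, 3.01, 3.14, 3.14, 3.14].

INTERFACE

Orientations are given as a unit quaternion [w, x, y, z].
In Python, from bench import ctrl, camera gives the robot as it stands.
- The arm moves only by the shell command python3 -m pendant 'ROWS' [OPENING]. ROWS is JSON, a list of rows, each a list of 6 numbers: the shift along the world's x, y, z normalised to -1 to 1, where 1 is 200 mm, then the turn, a rotation vector about the world's x, y, z normalised to -1 to 1, where 1 is pi/2 rad. In form: [[dx, dy, dz, rx, ry, rz], ...]. A call has exactly 10 rows; each row shifts and turns the commanded pose from where the row before left it; what a row does not reach is not made up. A row lasts 1/8 s, in which the tool goes at most 62.5 mm and 10.7 degrees, less where a joint would pass 70% of its speed; a pose out of reach is approached as far as the arm can. A call with a number of a shift or a turn outside -1 to 1 is refused whole. A call with a gripper value outside its range is refused whole. OPENING is the opening, from -1 (shut) to 1 (fully open), set as the call begins (- or left out, the last holds). The fingers move at their own pace and stop on an object; the grip force is fixed at half the most. Time passes only in rows, so rows that do not move let the fingers close, or fill a call up. It gives the time, the measured TCP pose, the force, the opening and the grip force at its end, in the units of the state.
- ctrl.get_obs(): the state, without advancing time (a new reading comes with each control period).
- camera(name): name is "side" or "top"; returns a dict with "color" (420x560x3 uint8, blue, green, red), "fx", "fy", "cx", "cy" (pixels), "xyz" and "rotation" of the camera in the world. Camera axes: x right, y down, z forward; pixel columns grow to the right and rows downward; lengths in m; the calibration is good to about 2 mm. A picture is of the moment at which its call begins. There is no depth.
- ctrl.hand_in(): hands the job in; it is judged then, once.
The state is a dict: "time_s": time; "q": joint angles; "dq": joint speeds; "joint_efforts": joint torques, N m; "eef_pos": TCP position; "eef_rot": TCP orientation; "wrist_force": force on the tool from outside, world axes, zero at the start; "torque": the same for the moment, N m; "opening": opening from 0.0 (shut) to 1.0 (fully open); "grasp_force": force on a finger pad.
Only numpy, scipy, OpenCV 4.12 (cv2) and the standard library are available. Lean on these libraries where they do the work, as an engineer would, in place of code of your own. Each camera call takes 0.05 s, during which the arm holds its last target. There are 200 camera calls.

TASK

Stand the dropper bottle from the bench upright on the black mat in the free cell of the sliding caddy and let go of it. Then push the caddy gently along its rail by the yellow push plate, away from the plate's end, past a stiff spot, until the red spring plunger clicks down into its hidden index hole; the caddy must be locked there with everything still upright, and the things on the bench left alone.

Things in the scene. Friction and masses are not known exactly. Their poses are not given: they have to be found in the camera images.
- caddy: blue open tray on a rail. Origin: centre of the tray in plan, at its underside, 27 mm above the bench; +y is the way to push it, it slides only along y. Tray 76 (x) x 184 mm (y), walls 4 mm, rim 56 mm and inner floor 8 mm above the origin. Three cells in a row, centres at y = -60, 0, +60 mm, each 68 x 56 mm inside. Behind it (-y) a flat tail carries the plunger and the push plate.
- push_face (a point): centre of the outer face of the yellow push plate at the end of the caddy's tail, at y = -154 mm, z = +35 mm in the caddy's frame (62 mm above the bench). The face looks to the caddy's -y; the plate is 56 mm wide (x), 8 mm thick, and reaches from 35 mm below to 25 mm above this point. Under it lies the rail, at most 28 mm high.
- plunger (a joint): spring plunger with a red knob 22 mm across on the caddy's tail, 37 mm inside the push face, its top 42 mm above the caddy's origin. 0 while its pin rides on the strip in the rail's slot; 0.007 m when it has dropped 7 mm into the index hole. Once down it locks the caddy (2 mm of play either way): pushing on meets a hard stop.
- bottle: white dropper bottle with a red cap that stands on the bench. Origin: centre of its underside, z up. Body 40 mm across up to 66 mm high, cap 20 mm across (narrowing to a spout) from 66 to 100 mm. About 0.12 kg; grasp it by the cap.
- mat: black rubber mat 46 x 46 x 4 mm, lying loose in the one free cell of the caddy. Origin: centre of its underside.
- bottle_b: a second, equal dropper bottle that already stands in a cell of the caddy. Origin: centre of its underside, z up; 100 mm tall.
- reel: solder reel, 50 mm across and 52 mm high, standing in another cell of the caddy. Origin at its underside, z up.
- tin: round flat tin, 89 mm across and 24 mm high, on the bench; leave it alone. Origin: centre of its underside.
- spool: solder spool, 54 mm across and 50 mm high, standing on the bench; leave it alone. Origin at its underside.
- rail: grey metal slide rail under the caddy, fixed to the bench, 100 mm wide, 440 mm long along its y (the caddy's y). The caddy drags with about 5 N and stays where it is left. The index hole is hidden in the slot, 60 to 185 mm of travel from the start, different each time. About 35 mm before it a ridge 2 mm high in the slot makes a stiff spot, up to about 12 N, to be pushed through. The slide ends after 200 mm.

How it is judged:
On the way, in this order (a step that is already met when the one before it is completed fails the run):
1. the bottle stands upright on the mat in the free cell, released, the plunger still up (horizontal distance between bottle and mat below 0.028 m and z of bottle in the frame of caddy below 0.017 m and angle between bottle's own z axis and vertical below 0.15 rad and contact force between the fingers and bottle below 0.1 N and value of joint plunger below 0.003 m), for 0.2 s.
2. the plunger has dropped into the index hole (value of joint plunger above 0.005 m), for 0.2 s.
At the end, for the whole second after the job is handed in: Plunger down over 5 mm in the hole, caddy at rest; bottle on the mat in the free cell (within 28 mm of the mat, foot at most 17 mm above the caddy origin); it, the other bottle and the reel in the caddy within 0.15 rad of upright (value of joint plunger above 0.005 m and linear speed of caddy below 0.01 m/s and horizontal distance between bottle and mat below 0.028 m and z of bottle in the frame of caddy below 0.017 m and angle between each of bottle, bottle_b, reel's own z axis and vertical below 0.15 rad); the robot touches nothing.
It fails at once if the caddy is shoved with more than 30 N (contact force between any of the fingers, the arm and caddy above 30 N).
It fails at once if the tin or the spool on the bench is moved by more than 30 mm (distance of any of tin, spool from where it was at the start of the episode above 0.03 m).
It fails at once if the bottle is knocked over (angle between bottle's own z axis and vertical above 0.7 rad).
It also fails if it takes over 54 s, if anything falls off the work surface, if the arm or the gripper's body presses on something with over 40 N, if the wrist force passes 120 N, or if a joint passes its speed limit or range.

## Working session

There is one attempt and no reset: what is moved stays moved. The work goes in short steps, Python scripts to look and compute and a shell command to move; the robot and the scene stay as the last step left them, time stands still between calls to the robot, and variables do not carry over. Pictures are saved under pics/ and viewed, at most 10 in all, crops included, and the job is handed in when it is done.

```bash
mkdir -p pics
python3 - <<'E'
from bench import ctrl,camera
import cv2,numpy as np
for n in("top","side"):
    c=camera(n); cv2.imwrite(f"pics/{n}0.png",c["color"]); print(n,c["fx"],c["cx"],c["cy"],np.round(c["xyz"],3),np.round(c["rotation"],3).tolist())
o=ctrl.get_obs();print(o)
E
```

```text
top 461.4200231776763 280.08424213249714 213.39230085295728 [ 0.497 -0.142  0.997] [-0.029, 0.708, -0.705, 0.025]
side 523.13303813657 276.38922125841026 210.7084365969483 [ 0.216 -0.883  0.55 ] [-0.48, 0.846, -0.207, 0.105]
{'time_s': 0.1, 'q': array([ 1.02871690e+00,  1.81512263e-01,  1.60788659e+00,  4.90415117e-05,
        1.35379626e+00, -2.06282411e-01]), 'dq': array([-1.04942373e-03, -2.81281478e-03, -4.89642582e-03, -7.93085058e-05,
        6.03823272e-04, -1.78673319e-05]), 'joint_efforts': array([ 9.07188332e-04, -4.45873582e+01, -3.52234948e+01, -2.44024322e-04,
        4.12849768e-03,  2.40914045e-05]), 'eef_pos': array([0.18918558, 0.54248574, 0.23845899]), 'eef_rot': array([-3.15143099e-04,  1.67115951e-01,  9.85936923e-01, -7.37041035e-04]), 'wrist_force': array([-0.4850524 ,  0.30240199, -0.93444974]), 'torque': array([-0.01206703, -0.00828506,  0.03541463]), 'grasp_force': 0.0, 'opening': 1.0001042291478763}
```

View pics/top0.png

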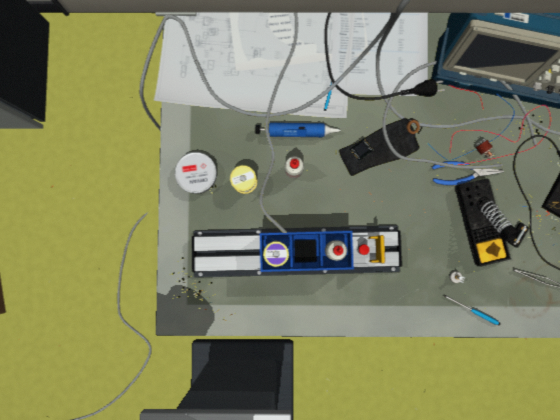

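View pics/side0.png

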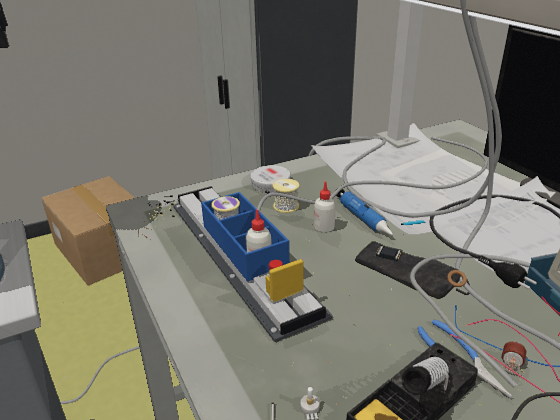

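The top view shows the bench bottle's cap at (294,165), the tin at (196,172) and the spool at (243,179). In the caddy, the reel is at (277,253), the free cell with the mat at (306,251), bottle_b at (337,250), the plunger at (364,249) and the yellow plate at (379,248). The push direction is image left. In the side view the bottle's cap is at (325,192).

```bash
cat > h.py <<'E'
from bench import ctrl,camera
import cv2,numpy as np
from scipy.spatial.transform import Rotation as R
def rays(c,uv):
    uv=np.atleast_2d(uv).astype(float)
    d=np.c_[(uv[:,0]-c["cx"])/c["fx"],(uv[:,1]-c["cy"])/c["fy"],np.ones(len(uv))]
    w,x,y,z=c["rotation"]
    return R.from_quat([x,y,z,w]).apply(d)
def onz(c,uv,z):
    d=rays(c,uv); p=np.array(c["xyz"]); return p+d*((z-p[2])/d[:,2])[:,None]
def blobs(c,lo,hi,roi,amin=15):
    h=cv2.cvtColor(c["color"],cv2.COLOR_BGR2HSV)
    if lo[0]>hi[0]: m=cv2.inRange(h,lo,(180,)+hi[1:])|cv2.inRange(h,(0,)+lo[1:],hi)
    else: m=cv2.inRange(h,lo,hi)
    k=np.zeros_like(m);x0,y0,x1,y1=roi;k[y0:y1,x0:x1]=m[y0:y1,x0:x1]
    n,_,s,ce=cv2.connectedComponentsWithStats(k)
    return k,[(s[i].tolist(),ce[i].round(1).tolist()) for i in range(1,n) if s[i][4]>=amin]
def tri(c1,u1,c2,u2):
    d1,d2=rays(c1,u1)[0],rays(c2,u2)[0];p1,p2=np.array(c1["xyz"]),np.array(c2["xyz"])
    s=np.linalg.lstsq(np.c_[d1,-d2],p2-p1,rcond=None)[0]
    a,b=p1+s[0]*d1,p2+s[1]*d2
    return (a+b)/2,np.linalg.norm(a-b)
RED=((170,120,60),(8,255,255));BLUE=((105,120,30),(130,255,255));YEL=((18,140,80),(32,255,255))
E
python3 - <<'E'
from h import *
t,s=camera("top"),camera("side")
print("redT",blobs(t,*RED,(260,140,400,275))[1]);print("redS",blobs(s,*RED,(230,175,345,290))[1])
print("yelT",blobs(t,*YEL,(350,220,400,275))[1]);print("yelS",blobs(s,*YEL,(255,250,315,310))[1])
k,b=blobs(t,*BLUE,(240,220,370,285));print("blue",b)
r=cv2.minAreaRect(cv2.findNonZero(k));print(r,onz(t,cv2.boxPoints(r),.083).round(4).tolist(), onz(t,r[0],.083))
k,b=blobs(t,(0,0,0),(180,255,45),(292,236,322,266));print("mat",[(x,onz(t,x[1],.039).round(4)) for x in b])
E
python3 -c "
import cv2;a=cv2.imread('pics/top0.png')[140:290,180:410];b=cv2.imread('pics/side0.png')[160:340,170:350]
cv2.imwrite('pics/crop.png',cv2.hconcat([cv2.resize(a,(460,300),interpolation=2),cv2.resize(b,(300,300),interpolation=2)]))"
```

```text
redT [([290, 159, 9, 9, 68], [294.1, 163.0]), ([359, 244, 10, 11, 92], [363.4, 249.1]), ([333, 246, 10, 9, 74], [337.7, 249.9])]
redS [([320, 181, 10, 19, 117], [324.6, 192.5]), ([252, 209, 12, 22, 163], [257.4, 222.4]), ([269, 260, 14, 10, 93], [274.6, 263.6])]
yelT [([370, 236, 15, 27, 175], [379.8, 248.5])]
yelS [([266, 259, 37, 43, 1130], [284.8, 280.1])]
blue [([259, 230, 95, 42, 2252], [308.8, 250.0]), ([269, 245, 14, 4, 46], [275.7, 246.7]), ([269, 258, 15, 5, 47], [276.3, 260.2])]
((305.7320251464844, 250.62193298339844), (39.72664260864258, 93.61892700195312), 88.36341857910156) [[0.5293, -0.0934, 0.083], [0.5352, -0.2787, 0.083], [0.4571, -0.2803, 0.083], [0.4512, -0.0962, 0.083]] [[ 0.49307206 -0.18719942  0.083     ]]
mat [(([294, 240, 23, 23, 480], [304.9, 251.0]), array([[ 0.4921, -0.1876,  0.039 ]]))]
```

View pics/crop.png

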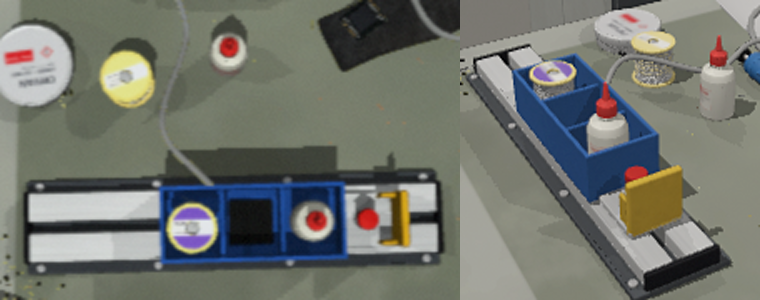

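Run:
```python
from h import *
t,s=camera("top"),camera("side")
def tr(a,b,n): print(n,tri(t,a,s,b))
tr((294.1,163),(324.6,192.5),"bottle cap");tr((337.7,249.9),(257.4,222.4),"b cap");tr((363.4,249.1),(274.6,263.6),"knob")
# white body of bench bottle foot in side view, top view body
k,b=blobs(s,(0,0,110),(180,70,255),(308,190,342,236));print("bodyS",b)
k,b=blobs(t,(0,0,130),(180,60,255),(282,150,306,180));print("bodyT",b)
print(onz(t,[(294.1,163)],.085),onz(t,[(363.4,249.1)],.067),onz(t,[(337.7,249.9)],.12))
k,_=blobs(t,*YEL,(350,220,400,275));r=cv2.minAreaRect(cv2.findNonZero(k));print(r,onz(t,[(384.5,248)],.087),onz(t,[(370,236),(385,236),(370,263),(385,263)],.087))
```

```text
bottle cap (array([ 0.66875718, -0.16397601,  0.07690497]), np.float64(0.0007755102356848596))
b cap (array([ 0.49433132, -0.24680316,  0.11076247]), np.float64(0.0009940859507644414))
knob (array([ 0.49558442, -0.30331268,  0.067254  ]), np.float64(0.001941216841002132))
bodyS [([308, 190, 34, 46, 1293], [323.2, 213.9])]
bodyT [([285, 158, 19, 17, 173], [293.6, 167.2])]
[[ 0.667597   -0.16395422  0.085     ]] [[ 0.49647686 -0.30374379  0.067     ]] [[ 0.49481361 -0.24589956  0.12      ]]
((377.1275939941406, 249.03103637695312), (26.82369041442871, 14.200778007507324), 85.2363510131836) [[ 0.49879272 -0.34169728  0.087     ]] [[ 0.52224938 -0.31350741  0.087     ]
 [ 0.52235229 -0.34299883  0.087     ]
 [ 0.46936862 -0.31291803  0.087     ]
 [ 0.46948147 -0.3422792   0.087     ]]
```

```bash
python3 -m pendant '[[0.16,-0.235,0,0,0,-0.077],[0.16,-0.235,0,0,0,-0.077],[0.16,-0.235,0,0,0,-0.077],[0.16,-0.235,0,0,0,-0.077],[0.16,-0.235,0,0,0,-0.077],[0.16,-0.235,0,0,0,-0.077],[0.16,-0.235,0,0,0,-0.077],[0.16,-0.235,0,0,0,-0.077],[0.16,-0.235,0,0,0,-0.077],[0.16,-0.235,0,0,0,-0.077]]' 0.2
python3 -m pendant '[[0.16,-0.235,0,0,0,0],[0.16,-0.235,0,0,0,0],[0.16,-0.235,0,0,0,0],[0.16,-0.235,0,0,0,0],[0.155,-0.235,0,0,0,0],[0,0,-0.15,0,0,0],[0,0,-0.15,0,0,0],[0,0,-0.1,0,0,0],[0,0,0,0,0,0],[0,0,0,0,0,0]]'
python3 -c "
from bench import ctrl;print(ctrl.get_obs())"
```

```text
time_s: 1.55
eef_pos: [0.5104, 0.0712, 0.2395]
eef_rot: [0.0, 0.7, 0.715, 0.0]
wrist_force: [0.6, 0.7, -0.2]
opening: 0.601
grasp_force: 0.0
time_s: 2.8
eef_pos: [0.6692, -0.1622, 0.1607]
eef_rot: [0.001, 0.698, 0.716, 0.0]
wrist_force: [-0.5, -0.5, 0.2]
opening: 0.601
grasp_force: 0.0
{'time_s': 2.8, 'q': array([-4.09672356e-01,  4.95562901e-01,  1.36136804e+00, -2.50193588e-05,
        1.28260531e+00, -4.35507827e-01]), 'dq': array([ 0.00141663, -0.01436062, -0.00919204, -0.00133011, -0.00112789,
       -0.00215669]), 'joint_efforts': array([-6.59899344e-02, -5.72139680e+01, -3.30358493e+01, -4.34936650e-03,
        3.08142300e-02, -5.81134304e-05]), 'eef_pos': array([ 0.66924045, -0.16219309,  0.16074634]), 'eef_rot': array([9.65528385e-04, 6.97910915e-01, 7.16183844e-01, 3.53693536e-04]), 'wrist_force': array([-0.5079104 , -0.51679209,  0.19138351]), 'torque': array([-0.03306907, -0.02428372, -0.03515412]), 'grasp_force': 0.0, 'opening': 0.6008883085389177}
```

```bash
python3 -m pendant '[[-0.005,-0.009,-0.1,0,0,0],[0,0,-0.12,0,0,0],[0,0,-0.12,0,0,0],[0,0,-0.06,0,0,0],[0,0,-0.02,0,0,0],[0,0,0,0,0,0],[0,0,0,0,0,0],[0,0,0,0,0,0],[0,0,0,0,0,0],[0,0,0,0,0,0]]'
python3 -m pendant '[[0,0,0,0,0,0],[0,0,0,0,0,0],[0,0,0,0,0,0],[0,0,0,0,0,0],[0,0,0,0,0,0],[0,0,0,0,0,0],[0,0,0,0,0,0],[0,0,0,0,0,0],[0,0,0,0,0,0],[0,0,0,0,0,0]]' -1
```

```text
time_s: 4.05
eef_pos: [0.6675, -0.1639, 0.0754]
eef_rot: [0.0, 0.698, 0.716, 0.0]
wrist_force: [0.0, -0.8, -0.7]
opening: 0.601
grasp_force: 0.0
time_s: 5.3
eef_pos: [0.6675, -0.1639, 0.0753]
eef_rot: [0.0, 0.698, 0.716, -0.0]
wrist_force: [-0.3, 0.4, 0.9]
opening: 0.218
grasp_force: 58.6
```

```bash
python3 -m pendant '[[0,0,0.1,0,0,0],[0,0,0.15,0,0,0],[0,0,0.15,0,0,0],[0,0,0.15,0,0,0],[0,0,0.05,0,0,0],[-0.2,-0.03,0,0,0,0],[-0.2,-0.03,0,0,0,0],[-0.2,-0.03,0,0,0,0],[-0.2,-0.03,0,0,0,0],[-0.075,0,0,0,0,0]]'
python3 - <<'E'
from h import *
t,s=camera("top"),camera("side")
cv2.imwrite("pics/b1.png",cv2.hconcat([cv2.resize(t["color"][130:310,200:400],(400,360)),cv2.resize(s["color"][100:320,150:370],(360,360))]))
print(ctrl.get_obs()["eef_pos"])
E
```

```text
time_s: 6.55
eef_pos: [0.4905, -0.1878, 0.1948]
eef_rot: [-0.001, 0.699, 0.716, -0.0]
wrist_force: [-0.6, -0.0, -0.8]
opening: 0.21
grasp_force: 59.0
[ 0.49163659 -0.18779501  0.19526454]
```

View pics/b1.png

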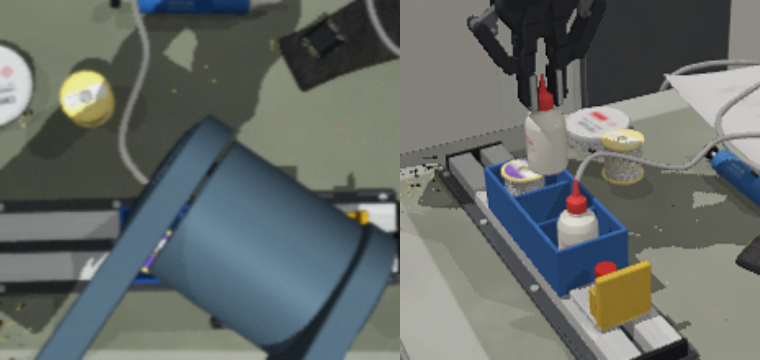

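The bottle hangs upright in the fingers (side crop around (545,140)) over the middle cell, clear of bottle_b. Lowering it now.

```bash
python3 -m pendant '[[0.004,0,-0.08,0,0,0],[0,0,-0.08,0,0,0],[0,0,-0.08,0,0,0],[0,0,-0.06,0,0,0],[0,0,-0.04,0,0,0],[0,0,-0.03,0,0,0],[0,0,-0.02,0,0,0],[0,0,-0.01,0,0,0],[0,0,0,0,0,0],[0,0,0,0,0,0]]'
python3 - <<'E'
from h import *
s=camera("side")
cv2.imwrite("pics/c1.png",cv2.resize(s["color"][120:300,170:330],(640,720))[:600])
print(ctrl.get_obs()["eef_pos"])
E
```

```text
time_s: 7.9
eef_pos: [0.4935, -0.188, 0.1156]
eef_rot: [0.0, 0.698, 0.716, 0.0]
wrist_force: [0.1, -0.8, -1.6]
opening: 0.211
grasp_force: 59.0
[ 0.49344795 -0.18803935  0.11560305]
```

View pics/c1.png

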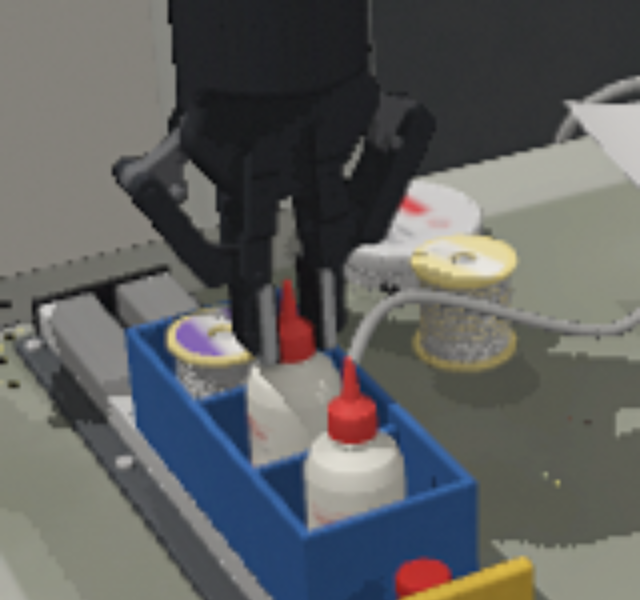

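The bottle stands in the middle cell, upright at about (290,390) in the crop, with its foot close to the mat. Next I release it and retreat.

```bash
python3 -m pendant '[[0,0,-0.005,0,0,0],[0,0,0,0,0,0],[0,0,0,0,0,0],[0,0,0,0,0,0],[0,0,0,0,0,0],[0,0,0.1,0,0,0],[0,0,0.15,0,0,0],[0,0,0.15,0,0,0],[0,0,0.15,0,0,0],[0,0,0.05,0,0,0]]' 0.1
```

```text
time_s: 9.2
eef_pos: [0.4941, -0.1884, 0.2363]
eef_rot: [0.002, 0.698, 0.716, 0.0]
wrist_force: [-0.1, 0.1, -0.1]
opening: 0.55
grasp_force: 0.0
```

```bash
python3 -m pendant '[[0.01,-0.2,0,0,0,0],[0.01,-0.2,0,0,0,0],[0,-0.2,0,0,0,0],[0,-0.2,0,0,0,0],[0,-0.2,0,0,0,0],[0,0,-0.2,0,0,0],[0,0,-0.2,0,0,0],[0,0,-0.1,0,0,0],[0,0,0,0,0,0],[0,0,0,0,0,0]]' -1
python3 - <<'E'
from h import *
t,s=camera("top"),camera("side")
cv2.imwrite("pics/d1.png",cv2.hconcat([cv2.resize(t["color"][180:310,200:400],(400,260)),cv2.resize(s["color"][160:320,170:330],(260,260))]))
print("redT",blobs(t,*RED,(260,140,400,275))[1]);print("redS",blobs(s,*RED,(210,165,345,290))[1])
E
```

```text
time_s: 10.45
eef_pos: [0.4981, -0.3886, 0.1359]
eef_rot: [0.001, 0.698, 0.716, -0.0]
wrist_force: [0.1, 0.1, 0.1]
opening: -0.003
grasp_force: 0.0
redT [([303, 245, 9, 10, 73], [307.0, 249.5]), ([359, 244, 10, 11, 90], [363.4, 249.1]), ([333, 246, 10, 9, 73], [337.8, 249.9])]
redS [([268, 169, 7, 4, 16], [271.2, 170.6]), ([237, 190, 12, 21, 149], [242.5, 203.0]), ([252, 209, 12, 22, 163], [257.5, 222.5]), ([269, 260, 14, 10, 93], [274.6, 263.6])]
```

View pics/d1.png

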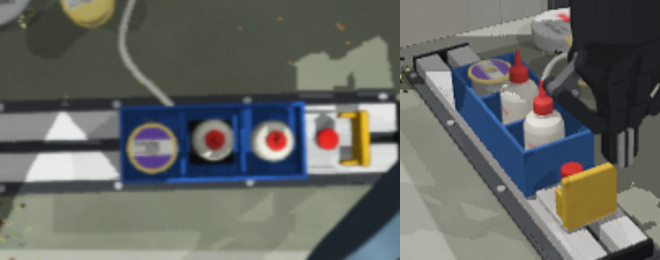

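Both bottles stand upright on the caddy: the bottle at crop (213,140) centred on the mat, bottle_b at (275,140). The shut fingers are behind the plate.

```bash
python3 -m pendant '[[0,0,-0.1,0,0,0],[0,0,-0.15,0,0,0],[0,0,-0.1,0,0,0],[0,0,-0.055,0,0,0],[0,0.04,0,0,0,0],[0,0.04,0,0,0,0],[0,0.03,0,0,0,0],[0,0.02,0,0,0,0],[0,0.02,0,0,0,0],[0,0.01,0,0,0,0]]'
python3 -m pendant '[[0,0.01,0,0,0,0],[0,0.01,0,0,0,0],[0,0.01,0,0,0,0],[0,0.01,0,0,0,0],[0,0.01,0,0,0,0],[0,0.01,0,0,0,0],[0,0.01,0,0,0,0],[0,0.01,0,0,0,0],[0,0.01,0,0,0,0],[0,0.01,0,0,0,0]]'
```

```text
time_s: 11.8
eef_pos: [0.4973, -0.3557, 0.0534]
eef_rot: [0.0, 0.698, 0.716, -0.0]
wrist_force: [1.1, 0.3, -0.4]
opening: -0.004
grasp_force: 0.0
time_s: 13.05
eef_pos: [0.497, -0.3377, 0.0536]
eef_rot: [0.001, 0.698, 0.716, -0.001]
wrist_force: [-3.2, -6.1, -0.7]
opening: -0.002
grasp_force: 0.0
```

```bash
python3 -m pendant '[[-0.001,0.015,0,0,0,0],[0,0.015,0,0,0,0],[-0.001,0.02,0,0,0,0],[0,0.02,0,0,0,0],[-0.001,0.02,0,0,0,0],[0,0.02,0,0,0,0],[-0.001,0.02,0,0,0,0],[0,0.02,0,0,0,0],[-0.001,0.01,0,0,0,0],[0,0.01,0,0,0,0]]'
python3 - <<'E'
from h import *
s=camera("side");t=camera("top")
print(blobs(s,*RED,(200,165,300,290))[1]);print(blobs(t,*RED,(200,220,400,285))[1])
E
```

```text
time_s: 14.3
eef_pos: [0.4963, -0.3036, 0.0537]
eef_rot: [0.001, 0.698, 0.716, -0.001]
wrist_force: [-1.1, -5.5, 0.2]
opening: 0.001
grasp_force: 0.0
[([225, 179, 12, 19, 134], [229.9, 190.6]), ([238, 195, 11, 21, 141], [243.4, 207.9]), ([258, 244, 6, 4, 20], [260.7, 245.2])]
[([334, 245, 8, 9, 50], [336.9, 248.4]), ([276, 246, 10, 10, 75], [280.7, 250.2]), ([307, 246, 10, 10, 73], [311.5, 250.6])]
```

```bash
python3 -m pendant '[[0,0.005,0,0,0,0],[0,0.005,0,0,0,0],[0,0.005,0,0,0,0],[0,0.005,0,0,0,0],[-0.001,0.005,0,0,0,0],[0,0.005,0,0,0,0],[0,0.005,0,0,0,0],[0,0.005,0,0,0,0],[0,0.005,0,0,0,0],[-0.001,0.005,0,0,0,0]]'
python3 -m pendant '[[0,0.004,0,0,0,0],[0,0.004,0,0,0,0],[0,0.004,0,0,0,0],[0,0.004,0,0,0,0],[-0.001,0.004,0,0,0,0],[0,0.004,0,0,0,0],[0,0.004,0,0,0,0],[0,0.004,0,0,0,0],[0,0.004,0,0,0,0],[0,0.004,0,0,0,0]]'
```

```text
time_s: 15.65
eef_pos: [0.496, -0.2936, 0.0537]
eef_rot: [0.001, 0.698, 0.716, -0.001]
wrist_force: [0.4, -5.4, -2.2]
opening: 0.001
grasp_force: 0.0
time_s: 16.9
eef_pos: [0.4958, -0.2856, 0.0537]
eef_rot: [0.001, 0.698, 0.716, -0.001]
wrist_force: [-1.0, -4.8, -2.2]
opening: -0.003
grasp_force: 0.0
```

```bash
python3 -m pendant '[[0,0.004,0,0,0,0],[0,0.004,0,0,0,0],[0,0.004,0,0,0,0],[0,0.004,0,0,0,0],[-0.001,0.004,0,0,0,0],[0,0.004,0,0,0,0],[0,0.004,0,0,0,0],[0,0.004,0,0,0,0],[0,0.004,0,0,0,0],[0,0.004,0,0,0,0]]'
```

```text
time_s: 18.15
eef_pos: [0.4955, -0.2776, 0.0537]
eef_rot: [0.001, 0.698, 0.716, -0.001]
wrist_force: [-0.9, -6.3, -0.7]
opening: 0.002
grasp_force: 0.0
```

```bash
python3 -m pendant '[[0,0.004,0,0,0,0],[0,0.004,0,0,0,0],[0,0.004,0,0,0,0],[0,0.004,0,0,0,0],[-0.001,0.004,0,0,0,0],[0,0.004,0,0,0,0],[0,0.004,0,0,0,0],[0,0.004,0,0,0,0],[0,0.004,0,0,0,0],[0,0.004,0,0,0,0]]'
```

```text
time_s: 19.4
eef_pos: [0.4953, -0.2696, 0.0537]
eef_rot: [0.001, 0.698, 0.716, -0.001]
wrist_force: [-1.6, -5.9, -0.2]
opening: -0.004
grasp_force: 0.0
```

```bash
python3 -m pendant '[[0,0.004,0,0,0,0],[0,0.004,0,0,0,0],[0,0.004,0,0,0,0],[0,0.004,0,0,0,0],[-0.001,0.004,0,0,0,0],[0,0.004,0,0,0,0],[0,0.004,0,0,0,0],[0,0.004,0,0,0,0],[0,0.004,0,0,0,0],[0,0.004,0,0,0,0]]'
```

```text
time_s: 20.65
eef_pos: [0.495, -0.2616, 0.0537]
eef_rot: [0.001, 0.698, 0.716, -0.001]
wrist_force: [-2.2, -5.7, -0.3]
opening: -0.002
grasp_force: 0.0
```

```bash
python3 -m pendant '[[0,0.004,0,0,0,0],[0,0.004,0,0,0,0],[0,0.004,0,0,0,0],[0,0.004,0,0,0,0],[-0.001,0.004,0,0,0,0],[0,0.004,0,0,0,0],[0,0.004,0,0,0,0],[0,0.004,0,0,0,0],[0,0.004,0,0,0,0],[0,0.004,0,0,0,0]]'
```

```text
time_s: 21.9
eef_pos: [0.4948, -0.2536, 0.0537]
eef_rot: [0.001, 0.698, 0.716, -0.001]
wrist_force: [-2.4, -6.1, 0.4]
opening: -0.001
grasp_force: 0.0
```

```bash
python3 -m pendant '[[0,0.004,0,0,0,0],[0,0.004,0,0,0,0],[0,0.004,0,0,0,0],[0,0.004,0,0,0,0],[-0.001,0.004,0,0,0,0],[0,0.004,0,0,0,0],[0,0.004,0,0,0,0],[0,0.004,0,0,0,0],[0,0.004,0,0,0,0],[0,0.004,0,0,0,0]]'
```

```text
time_s: 23.15
eef_pos: [0.4947, -0.2456, 0.0537]
eef_rot: [0.001, 0.698, 0.716, -0.001]
wrist_force: [-2.7, -5.8, -0.7]
opening: -0.0
grasp_force: 0.0
```

```bash
python3 -m pendant '[[0,0.004,0,0,0,0],[0,0.004,0,0,0,0],[0,0.004,0,0,0,0],[0,0.004,0,0,0,0],[-0.001,0.004,0,0,0,0],[0,0.004,0,0,0,0],[0,0.004,0,0,0,0],[0,0.004,0,0,0,0],[0,0.004,0,0,0,0],[0,0.004,0,0,0,0]]'
```

```text
time_s: 24.4
eef_pos: [0.4945, -0.2383, 0.0537]
eef_rot: [0.002, 0.698, 0.716, -0.001]
wrist_force: [-2.2, -10.6, -2.4]
opening: 0.001
grasp_force: 0.0
```

```bash
python3 -m pendant '[[0,0.001,0,0,0,0],[0,0.001,0,0,0,0],[0,0.001,0,0,0,0],[0,0.001,0,0,0,0],[0,0.001,0,0,0,0],[0,0.001,0,0,0,0],[0,0.001,0,0,0,0],[0,0.001,0,0,0,0],[0,0,0,0,0,0],[0,0,0,0,0,0]]'
```

```text
time_s: 25.65
eef_pos: [0.4946, -0.2365, 0.0537]
eef_rot: [0.001, 0.698, 0.716, -0.001]
wrist_force: [-1.0, -8.2, -0.5]
opening: -0.001
grasp_force: 0.0
```

```bash
python3 -m pendant '[[0,0.005,0,0,0,0],[0,0.01,0,0,0,0],[-0.001,0.01,0,0,0,0],[0,0.015,0,0,0,0],[-0.001,0.015,0,0,0,0],[0,0.015,0,0,0,0],[0,0.015,0,0,0,0],[-0.001,0.015,0,0,0,0],[0,0.01,0,0,0,0],[0,0.005,0,0,0,0]]'
```

```text
time_s: 26.9
eef_pos: [0.494, -0.2123, 0.0537]
eef_rot: [0.001, 0.698, 0.716, -0.001]
wrist_force: [-1.9, -6.7, 0.5]
opening: -0.001
grasp_force: 0.0
```

```bash
python3 -m pendant '[[0,0.002,0,0,0,0],[0,0.002,0,0,0,0],[0,0.002,0,0,0,0],[0,0.002,0,0,0,0],[0,0.002,0,0,0,0],[0,0.002,0,0,0,0],[0,0.002,0,0,0,0],[0,0.002,0,0,0,0],[0,0.002,0,0,0,0],[0,0.002,0,0,0,0]]'
```

```text
time_s: 28.15
eef_pos: [0.4939, -0.2084, 0.0537]
eef_rot: [0.001, 0.698, 0.716, -0.001]
wrist_force: [-2.0, -5.5, 0.6]
opening: 0.001
grasp_force: 0.0
```

```bash
python3 -m pendant '[[0,0.002,0,0,0,0],[0,0.002,0,0,0,0],[0,0.002,0,0,0,0],[0,0.002,0,0,0,0],[0,0.002,0,0,0,0],[0,0.002,0,0,0,0],[0,0.002,0,0,0,0],[0,0.002,0,0,0,0],[0,0.002,0,0,0,0],[0,0.002,0,0,0,0]]'
```

```text
time_s: 29.4
eef_pos: [0.494, -0.2044, 0.0537]
eef_rot: [0.001, 0.698, 0.716, -0.001]
wrist_force: [-2.9, -6.8, 0.2]
opening: -0.002
grasp_force: 0.0
```

```bash
python3 -m pendant '[[0,0.002,0,0,0,0],[0,0.002,0,0,0,0],[0,0.002,0,0,0,0],[0,0.002,0,0,0,0],[0,0.002,0,0,0,0],[0,0.002,0,0,0,0],[0,0.002,0,0,0,0],[0,0.002,0,0,0,0],[0,0.002,0,0,0,0],[0,0.002,0,0,0,0]]'
```

```text
time_s: 30.65
eef_pos: [0.494, -0.2004, 0.0537]
eef_rot: [0.001, 0.698, 0.716, -0.001]
wrist_force: [-2.0, -5.3, 1.4]
opening: 0.001
grasp_force: 0.0
```

```bash
python3 -m pendant '[[0,0.002,0,0,0,0],[0,0.002,0,0,0,0],[0,0.002,0,0,0,0],[0,0.002,0,0,0,0],[0,0.002,0,0,0,0],[0,0.002,0,0,0,0],[0,0.002,0,0,0,0],[0,0.002,0,0,0,0],[0,0.002,0,0,0,0],[0,0.002,0,0,0,0]]'
```

```text
time_s: 31.9
eef_pos: [0.4941, -0.1954, 0.0535]
eef_rot: [0.0, 0.698, 0.716, 0.0]
wrist_force: [-0.7, -4.5, 3.0]
opening: 0.001
grasp_force: 0.0
```

```bash
python3 -m pendant '[[0,0.002,0,0,0,0],[0,0.002,0,0,0,0],[0,0.002,0,0,0,0],[0,0.002,0,0,0,0],[0,0.002,0,0,0,0],[0,0,0,0,0,0],[0,0,0,0,0,0],[0,0,0,0,0,0],[0,0,0,0,0,0],[0,0,0,0,0,0]]'
python3 - <<'E'
from h import *
s=camera("side");t=camera("top")
cv2.imwrite("pics/e1.png",cv2.resize(s["color"][160:300,160:340],(720,560)))
print(blobs(s,*RED,(180,150,300,290),5)[1]);print(blobs(t,*RED,(200,220,400,285))[1])
E
```

```text
time_s: 33.15
eef_pos: [0.4939, -0.1933, 0.0533]
eef_rot: [0.0, 0.698, 0.716, 0.0]
wrist_force: [1.1, -3.5, 3.5]
opening: -0.0
grasp_force: 0.0
[([201, 155, 11, 18, 110], [205.9, 165.9]), ([212, 169, 7, 19, 78], [215.7, 179.8]), ([268, 169, 8, 4, 18], [271.2, 170.5])]
[([219, 247, 10, 10, 81], [223.4, 251.6]), ([250, 248, 10, 10, 77], [254.4, 252.2])]
```

View pics/e1.png

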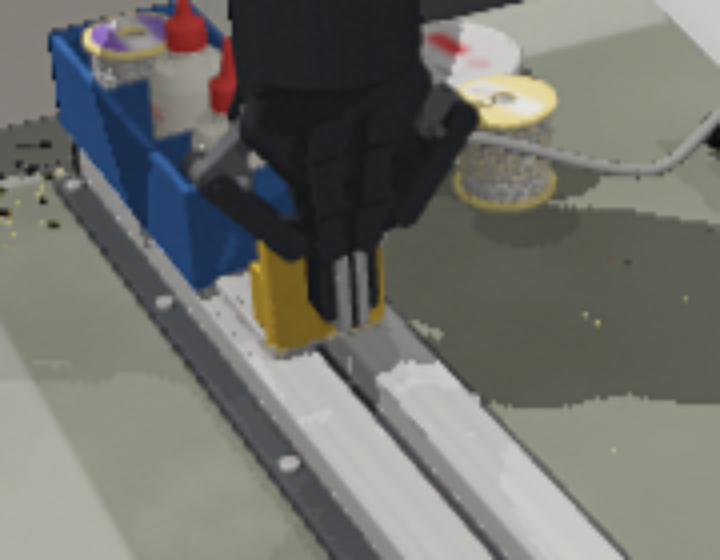

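The caddy has travelled about 160 mm and everything in it is upright; the gripper hides the knob. I'll take another small step.

```bash
python3 -m pendant '[[0,0.002,0,0,0,0],[0,0.002,0,0,0,0],[0,0.002,0,0,0,0],[0,0.002,0,0,0,0],[0,0.002,0,0,0,0],[0,0.002,0,0,0,0],[0,0,0,0,0,0],[0,0,0,0,0,0],[0,0,0,0,0,0],[0,0,0,0,0,0]]'
```

```text
time_s: 34.5
eef_pos: [0.4939, -0.1929, 0.0534]
eef_rot: [0.001, 0.698, 0.716, -0.001]
wrist_force: [-0.5, -11.9, -0.7]
opening: 0.0
grasp_force: 0.0
```

That's a hard stop: the tool moved 0.4 mm of the 2.4 mm commanded and the force rose to 12 N. Back off and check the knob.

```bash
python3 -m pendant '[[0,-0.02,0,0,0,0],[0,-0.08,0,0,0,0],[0,-0.15,0,0,0,0],[0,-0.15,0,0,0,0],[0,-0.1,0.15,0,0,0],[0,-0.1,0.2,0,0,0],[0,-0.15,0.2,0,0,0],[0,-0.15,0.1,0,0,0],[0,0,0,0,0,0],[0,0,0,0,0,0]]'
python3 - <<'E'
from h import *
s=camera("side");t=camera("top")
rs=blobs(s,*RED,(180,150,300,290),5)[1];rt=blobs(t,*RED,(200,220,400,285))[1];print(rs,rt)
k=max(rt,key=lambda b:b[1][0])[1];q=max(rs,key=lambda b:b[1][1])[1];print(tri(t,k,s,q))
cv2.imwrite("pics/f1.png",cv2.hconcat([cv2.resize(t["color"][190:310,170:350],(450,300)),cv2.resize(s["color"][140:280,160:300],(300,300))]))
E
```

```text
time_s: 35.75
eef_pos: [0.493, -0.3699, 0.1816]
eef_rot: [-0.002, 0.698, 0.716, 0.0]
wrist_force: [-0.1, -0.3, -0.4]
opening: -0.004
grasp_force: 0.0
[([201, 155, 11, 18, 111], [205.8, 165.9]), ([212, 169, 11, 19, 119], [217.1, 180.8]), ([269, 169, 4, 4, 6], [270.2, 170.5])] [([219, 247, 10, 10, 81], [223.4, 251.6]), ([279, 247, 10, 10, 75], [284.0, 251.3]), ([250, 248, 10, 10, 77], [254.4, 252.2])]
(array([ 0.48163763, -0.14061061,  0.13957617]), np.float64(0.021738494862681167))
```

View pics/f1.png

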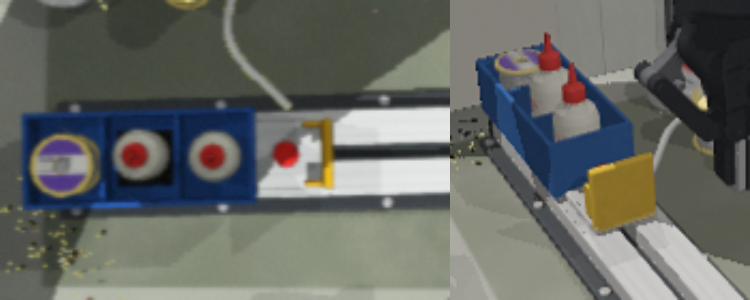

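Run:
```python
from h import *
s=camera("side");t=camera("top")
w,x,y,z=s["rotation"];r=R.from_quat([x,y,z,w])
def pr(p):
    d=r.inv().apply(np.array(p)-s["xyz"]);return (s["fx"]*d[0]/d[2]+s["cx"],s["fy"]*d[1]/d[2]+s["cy"])
for zz in(.069,.062):
    k=onz(t,[(284,251.3)],zz)[0];u=np.array([.03,-1,0])*0.011
    print(zz,k.round(4),"top far",pr(k-u),"centre",pr(k),"near",pr(k+u))
k=onz(t,[(284,251.3)],.065)[0]; f=k+np.array([.03,-1,0])*.037
for dx in(-.028,0,.028):print("plate top outer",pr([f[0]+dx,f[1],.087]))
h=cv2.cvtColor(s["color"],cv2.COLOR_BGR2HSV)
for v in range(206,228,2):print(v,s["color"][v,222:246:3].tolist())
```

```text
0.069 [ 0.4915 -0.1443  0.069 ] top far (np.float64(229.91970858209973), np.float64(212.62267917616632)) centre (np.float64(232.48935155552468), np.float64(215.42721755217633)) near (np.float64(235.10593353944503), np.float64(218.28298571287925))
0.062 [ 0.4915 -0.1443  0.062 ] top far (np.float64(230.16407020030084), np.float64(215.9867604826935)) centre (np.float64(232.72593171257947), np.float64(218.81073065841218)) near (np.float64(235.33440660691474), np.float64(221.68608331522384))
plate top outer (np.float64(225.4791414027504), np.float64(220.53222306140339))
plate top outer (np.float64(240.88487403845852), np.float64(216.27841580772747))
plate top outer (np.float64(255.9266646547931), np.float64(212.1250996659342))
206 [[99, 61, 34], [100, 61, 34], [101, 61, 32], [101, 62, 34], [101, 62, 34], [102, 63, 35], [101, 62, 35], [101, 60, 31]]
208 [[99, 61, 35], [101, 61, 33], [102, 61, 35], [100, 61, 33], [102, 62, 36], [103, 63, 36], [102, 63, 35], [102, 62, 34]]
210 [[100, 61, 34], [100, 61, 33], [100, 62, 34], [99, 61, 33], [100, 61, 34], [102, 61, 33], [101, 61, 34], [102, 62, 
[... 336 characters left out ...]
, 121, 148], [44, 130, 159], [42, 121, 148]]
218 [[98, 60, 32], [102, 61, 41], [72, 186, 218], [73, 187, 219], [68, 174, 206], [43, 122, 149], [39, 111, 138], [39, 112, 137]]
220 [[100, 60, 32], [68, 183, 220], [62, 162, 193], [44, 123, 151], [39, 110, 137], [39, 109, 135], [40, 111, 137], [38, 109, 135]]
222 [[86, 52, 27], [42, 126, 156], [38, 108, 133], [38, 108, 134], [39, 110, 136], [40, 112, 137], [38, 110, 136], [37, 110, 135]]
224 [[84, 46, 22], [43, 127, 157], [38, 109, 135], [39, 111, 136], [39, 110, 136], [40, 111, 137], [39, 110, 135], [38, 110, 135]]
226 [[59, 96, 111], [45, 124, 152], [39, 110, 136], [39, 111, 138], [40, 111, 136], [39, 111, 136], [41, 111, 138], [39, 110, 136]]
```

In the side view the knob's top edge shows at row 216. A dropped plunger predicts that row; a raised one would be at 212.6. The lock is confirmed and the arm is clear.

```bash
python3 -c "
from bench import ctrl;print(ctrl.hand_in())"
```

```text
the job is handed in; nothing more can be done
None
```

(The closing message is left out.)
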